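# Find the loaded canister by its weight and present it

## Task

One of the two closed canisters in the wooden stand holds a steel truing roller, the other only a light plastic core, and nothing outside tells which. Lift the blue-capped canister clear of the stand to feel its weight and put it back standing in its nest, let go of it, then lift the orange-capped one to feel its weight; after that finish with the heavier one held upright and still about 10 cm above the middle of the round leather disc that lies on the open worktop right of the stand, in the gripper when the program ends, and the lighter one standing in its nest in the stand. Keep the canisters upright and leave the other things on the worktop alone.

Things in the scene. Friction and masses are not known exactly. Their poses are not given: they have to be found in the camera images.
- blue_canister: closed aluminium canister, 46 mm in diameter, with a solid blue screw cap 49 mm in diameter; 105 mm high in all, the cap being its top 28 mm (from 77 to 105 mm; the cap does not come off). Origin: centre of its underside; z up along the canister. At the start it stands in one of the two nests, either one. It weighs in all either 0.18 to 0.24 kg (plastic core inside) or 0.47 to 0.65 kg (steel roller inside), at random; the filling has about 2 mm of play and may rattle
- orange_canister: the other canister, exactly the same but with an orange cap; it has the filling that the blue one has not
- stand: fixed wooden block, 90 x 230 mm and 30 mm high, with two round nests side by side along its y axis. Origin: centre of its underside; z up; its position and yaw vary. Each nest is a hole of 52 mm diameter, 12 mm deep with a 2 mm chamfer, so its floor is 18 mm above the worktop
- nest_left (a point): centre of the floor of one nest, 60 mm along +y of the stand from its centre, 18 mm above the worktop; a canister stands with its origin here
- nest_right (a point): centre of the floor of the other nest, 60 mm along -y of the stand from its centre, 18 mm above the worktop
- show_disc: fixed round brown leather disc lying on the open worktop to the right of the stand (a like disc lies among the clutter left of the robot, out of the work), 87 mm in diameter, 10 mm thick. Origin: centre of its underside
- oil_bottle: small oil bottle with a white spout, 36 mm in diameter, 132 mm high, standing; bystander. Origin: centre of its underside
- drink_can: empty white drink can, 53 mm in diameter, 90 mm high, standing; bystander. Origin: centre of its underside
- black_case: small black case, 34 x 60 mm, 38 mm high; bystander. Origin: centre of its underside
There are look-alikes about, which are no part of the job. Of the things like the blue_canister, leave any that is green; of the rest the smaller one is meant. Leave any turquoise look-alike of the orange_canister alone.

How it is judged:
On the way, in this order (a step that is already met when the one before it is completed fails the run):
1. the blue-capped canister is lifted clear of the stand in the gripper, the orange-capped one standing in its nest (z of blue_canister in the frame of stand above 0.034 m and contact force between blue_canister and the fingers above 1 N and contact force between blue_canister and stand below 0.05 N and (horizontal distance between orange_canister and nest_left below 0.007 m or horizontal distance between orange_canister and nest_right below 0.007 m) and z of orange_canister in the frame of stand below 0.023 m and angle between orange_canister's own z axis and vertical below 0.1 rad), for 0.3 s.
2. the blue-capped canister stands in its nest again and is let go ((horizontal distance between blue_canister and nest_left below 0.007 m or horizontal distance between blue_canister and nest_right below 0.007 m) and z of blue_canister in the frame of stand below 0.023 m and angle between blue_canister's own z axis and vertical below 0.1 rad and contact force between blue_canister and the fingers below 0.05 N and linear speed of blue_canister below 0.02 m/s), for 0.2 s.
3. the orange-capped canister is lifted clear of the stand in the gripper, the blue-capped one standing in its nest (z of orange_canister in the frame of stand above 0.034 m and contact force between orange_canister and the fingers above 1 N and contact force between orange_canister and stand below 0.05 N and (horizontal distance between blue_canister and nest_left below 0.007 m or horizontal distance between blue_canister and nest_right below 0.007 m) and z of blue_canister in the frame of stand below 0.023 m and angle between blue_canister's own z axis and vertical below 0.1 rad), for 0.3 s.
At the end, for the whole second after the job is handed in: the roller's canister is gripped, upright (0.2 rad), still (3 cm/s), within 30 mm of the disc's axis, its underside 60 to 180 mm above the disc's underside; the other stands upright (0.1 rad) in a nest, within 7 mm of its centre, under 5 mm off its floor, untouched and at rest (((contact force between blue_canister_floor and anything else above 1.5 N and contact force between blue_canister and the fingers above 1 N and horizontal distance between blue_canister and show_disc below 0.03 m and z of blue_canister in the frame of show_disc between 0.06 and 0.18 m and angle between blue_canister's own z axis and vertical below 0.2 rad and linear speed of blue_canister below 0.03 m/s and contact force between blue_canister and show_disc below 0.05 N and ((horizontal distance between orange_canister and nest_left below 0.007 m or horizontal distance between orange_canister and nest_right below 0.007 m) and z of orange_canister in the frame of stand below 0.023 m and angle between orange_canister's own z axis and vertical below 0.1 rad) and linear speed of orange_canister below 0.02 m/s and contact force between orange_canister and the arm below 0.05 N and contact force between orange_canister and the fingers below 0.05 N) or (contact force between orange_canister_floor and anything else above 1.5 N and contact force between orange_canister and the fingers above 1 N and horizontal distance between orange_canister and show_disc below 0.03 m and z of orange_canister in the frame of show_disc between 0.06 and 0.18 m and angle between orange_canister's own z axis and vertical below 0.2 rad and linear speed of orange_canister below 0.03 m/s and contact force between orange_canister and show_disc below 0.05 N and ((horizontal distance between blue_canister and nest_left below 0.007 m or horizontal distance between blue_canister and nest_right below 0.007 m) and z of blue_canister in the frame of stand below 0.023 m and angle between blue_canister's own z axis and vertical below 0.1 rad) and linear speed of blue_canister below 0.02 m/s and contact force between blue_canister and the arm below 0.05 N and contact force between blue_canister and the fingers below 0.05 N))); the arm keeps its last pose, push and grip.
It fails at once if a canister is tipped by more than 0.6 rad (angle between any of blue_canister, orange_canister's own z axis and vertical above 0.6 rad).
It fails at once if a bystander (oil bottle, drink can, black case) is moved by more than 20 mm or tipped (distance of any of oil_bottle, drink_can, black_case from where it was at the start of the episode above 0.02 m or angle between any of oil_bottle, drink_can, black_case's own z axis and vertical above 0.3 rad).
It also fails if it takes over 59 s, if anything falls off the work surface, if the arm or the gripper's body presses on something with over 40 N, if the wrist force passes 120 N, or if a joint passes its speed limit or range.

## Robot

A 6-joint arm with a two-finger parallel gripper is mounted at the origin on the work surface; the furniture and walls round the work are solid. World frame = base frame: x ahead of the robot, y to its left, z up, the work surface at z = 0. Lengths are in m, angles in rad, forces in N, time in s.
With the tool pointing down it reaches from about 0.225 to 0.875 m from the base axis. Payload 3.4 kg.
Tool frame: the origin (TCP) lies on the centre line of the jaws, within the pads' length; the fingertips stand 14 mm ahead of it and the grasp point (between the pads) lies 5 mm behind it; z points along the fingers, y is the line along which they close (so a half turn about z gives the same grasp; the last joint's range is limited). The gripper opens to 85 mm and grips with 20 to 120 N. Pads are 22 mm wide; open, the fingers measure 114 mm over their backs; the gripper's body (76 mm by 85 mm) begins 54 mm behind the grasp point. The pads swing forward as they close: fully open they stand 13 mm farther back than shut.
Start: joints at [1.182, 0.276, 1.505, -0, 1.361, -0.121], TCP at [0.152, 0.555, 0.222] pointing down, gripper open.
Joint ranges: [-2.89, 2.89], [-0.75, 2.08], [0.22, 2.7], [-1.18, 4.32], [0.11, 2.71], [-2.7, 2.7]. Speed limits (rad/s): [2.57, 2.57, 3.14, 3.14, 3.14, 3.14].

## Interface

Orientations are given as a unit quaternion [w, x, y, z].
In Python, from plant import arm gives the robot as it stands.
- The arm moves only by the shell command python3 -m crank 'ROWS' [FORCE]. ROWS is JSON, a list that holds one entry, the list of rows, each a list of 5 numbers: the shift along the world's x, y, z in mm, then the turn about the world's z in degrees, then the finger opening in mm, from 0 to 85.4. In form: [[[x, y, z, turn, gripper], ...]]. A call has 1 to 20 rows; each row is the pose to reach, as a shift and turn from the pose commanded when the call began; what a row does not reach only later rows make up. A row lasts 1/8 s, in which the tool goes at most 62.5 mm and 10.7 degrees, less where a joint would pass 70% of its speed; a pose out of reach is approached as far as the arm can. A call with a gripper value outside its range is refused whole. The fingers move at their own pace and stop on an object; FORCE is the grip in N (left out, the last holds). Time passes only in rows, so rows that repeat a pose let the fingers close. It gives the time, the measured TCP pose, the force, the opening and the grip force at its end, in the units of the state.
- arm.get_obs(): the state, without advancing time (a new reading comes with each control period).
- arm.read_camera(name): name is "scene" or "top" or "wrist"; returns a dict with "img" (384x512x3 uint8, red, green, blue), "mtx" (3x3 intrinsics, pixels), "xyz" and "rotation" of the camera in the world; the wrist camera has in their place "mount" (4x4, takes a point from camera to tool coordinates, whose origin is the TCP and whose axes are the flange's). Camera axes: x right, y up, looking along -z (the intrinsics and any distortion apply to the point x, -y, -z); pixel columns grow to the right and rows downward; lengths in m; the calibration is good to about 2 mm. The wrist camera is an equidistant fisheye: a pixel r from the principal point sees the ray r / f radians off the axis. A picture is of the moment at which its call begins: read the wrist's pose just before it. There is no depth.
- arm.sign_off(): hands the job in; it is judged then, once.
The state is a dict: "time": time; "joints": joint angles; "joint_velocities": joint speeds; "joint_efforts": joint torques, N m; "ee_pos": TCP position; "tool_rot": TCP orientation; "wrist_force": force on the tool from outside, world axes, zero at the start; "wrist_torque": the same for the moment, N m; "opening": opening from 0.0 (shut) to 1.0 (fully open); "gripper_force": force on a finger pad.
Only numpy, scipy, OpenCV 4.12 (cv2) and the standard library are available. Lean on these libraries where they do the work, as an engineer would, in place of code of your own. Each camera call takes 0.05 s, during which the arm holds its last target. There are 200 camera calls.

## Working session

There is one attempt and no reset: what is moved stays moved. The work goes in short steps, Python scripts to look and compute and a shell command to move; the robot and the scene stay as the last step left them, time stands still between calls to the robot, and variables do not carry over. Pictures are saved under pics/ and viewed, at most 10 in all, crops included, and the job is handed in when it is done.

```bash
mkdir -p pics
cat > h.py <<'E'
import numpy as np, cv2
from plant import arm
def snap(n,f):
    o=arm.get_obs(); c=arm.read_camera(n); cv2.imwrite('pics/'+f,c['img'][:,:,::-1]); return o,c
def ray2z(c,u,v,z):
    K=np.array(c['mtx']); d=np.array([(u-K[0,2])/K[0,0],-(v-K[1,2])/K[1,1],-1])
    R=np.array(c['rotation']); p=np.array(c['xyz']); d=R@d
    return p+d*(z-p[2])/d[2]
E
python3 - <<'E'
from h import *
o,c=snap('top','top.png');print({k:c[k] for k in c if k!='img'})
o,c=snap('scene','scene.png');print({k:c[k] for k in c if k!='img'})
print(o)
E
```

```text
{'mtx': array([[434.84912995,   0.        , 258.34781433],
       [  0.        , 434.84912995, 188.32399255],
       [  0.        ,   0.        ,   1.        ]]), 'xyz': array([0.45547447, 0.01100277, 1.24607899]), 'rotation': array([ 0.70824077,  0.03415734, -0.02936762, -0.70453235])}
{'mtx': array([[401.61995305,   0.        , 250.22267949],
       [  0.        , 401.61995305, 192.14812459],
       [  0.        ,   0.        ,   1.        ]]), 'xyz': array([0.22325721, 0.6250013 , 0.80371482]), 'rotation': array([-0.2330222 , -0.09534261,  0.34188959,  0.90538497])}
{'time': 0.05, 'joints': array([ 1.18199141e+00,  2.76612965e-01,  1.50614953e+00, -1.21388217e-05,
        1.36070475e+00, -1.20980601e-01]), 'joint_velocities': array([-0.00139103, -0.00034944, -0.00272583,  0.00069718,  0.00069659,
       -0.00065473]), 'joint_efforts': array([ 9.44297790e-04, -4.18076026e+01, -2.46678364e+01, -3.05656495e-04,
        5.42031310e-03,  9.17491150e-06]), 'ee_pos': array([0.151951  , 0.55398281, 0.22062296]), 'tool_rot': array([-2.30587851e-04,  1.33510970e-01,  9.91046892e-01, -9.08506852e-04]), 'wrist_force': array([-0.40329223, -0.29663722, -1.06186165]), 'wrist_torque': array([-0.00284053,  0.01656118,  0.0273144 ]), 'gripper_force': 0.0, 'opening': 1.0002646243386943}
```

View pics/top.png

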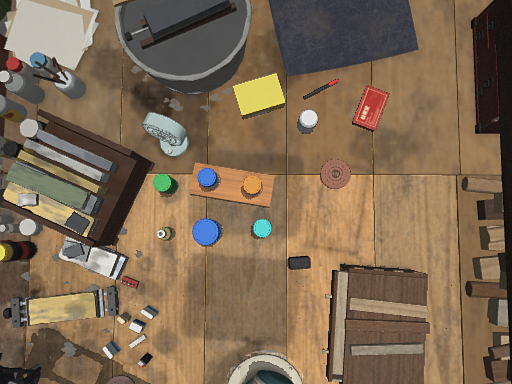

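View pics/scene.png

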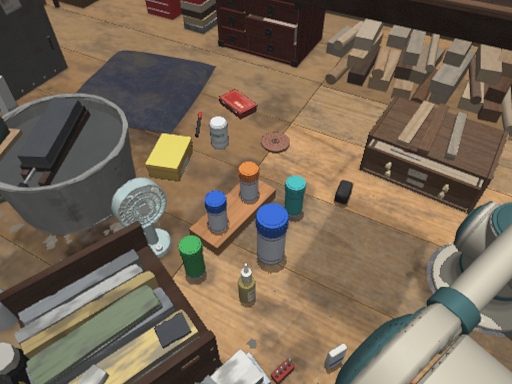

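Top view: small blue cap in the stand at about (207,177), orange at (252,185), disc at (335,173). The look-alikes are big blue (206,232), turquoise (262,228) and green (163,184). Bystanders: oil bottle (163,233), can (308,118), case (299,262). I'll enlarge and measure.

```bash
sed -i "s/R=np.array(c\['rotation'\])/R=Rot.from_quat(np.roll(c['rotation'],-1)).as_matrix()/; 1a from scipy.spatial.transform import Rotation as Rot" h.py
python3 - <<'E'
from h import *
o,c=snap('top','t2.png')
im=c['img'][140:260,140:360,::-1]
cv2.imwrite('pics/crop.png',cv2.resize(im,None,fx=3.6,fy=3.6,interpolation=cv2.INTER_CUBIC))
hsv=cv2.cvtColor(c['img'],cv2.COLOR_RGB2HSV)
for n,lo,hi,z,(u,v) in [('blue',100,125,.123,(207,177)),('orange',5,20,.123,(252,185)),('big',100,125,.15,(206,232)),('turq',80,95,.11,(262,228)),('green',50,80,.11,(163,184))]:
    m=((hsv[...,0]>=lo)&(hsv[...,0]<=hi)&(hsv[...,1]>150)).astype(np.uint8)
    m[:v-18]=0;m[v+18:]=0;m[:,:u-18]=0;m[:,u+18:]=0
    k,l,s,ce=cv2.connectedComponentsWithStats(m); i=1+np.argmax(s[1:,4]); print(n,s[i],ce[i],ray2z(c,*ce[i],z))
print('disc',ray2z(c,335,173.5,.01),'oil',ray2z(c,163,233,.132),'can',ray2z(c,308,118,.09))
print(ray2z(c,265,370,0))
E
```

```text
blue [198 168  19  19 273] [206.72161172 176.98534799] [0.58560685 0.15336224 0.123     ]
orange [243 175  19  19 287] [251.80139373 184.28571429] [0.56709746 0.03594967 0.123     ]
big [193 219  27  26 559] [205.63506261 231.40071556] [0.44499058 0.15044115 0.15      ]
turq [253 219  11   8  15] [257.33333333 221.53333333] [0.47094471 0.02115193 0.11      ]
green [154 178   5  12  14] [154.85714286 184.07142857] [0.56770807 0.29119941 0.11      ]
disc [ 0.6104862  -0.19926795  0.01      ] oil [0.44014627 0.26157517 0.132     ] can [ 0.75142065 -0.11421099  0.09      ]
[ 0.06209229 -0.00148343  0.        ]
```

View pics/crop.png

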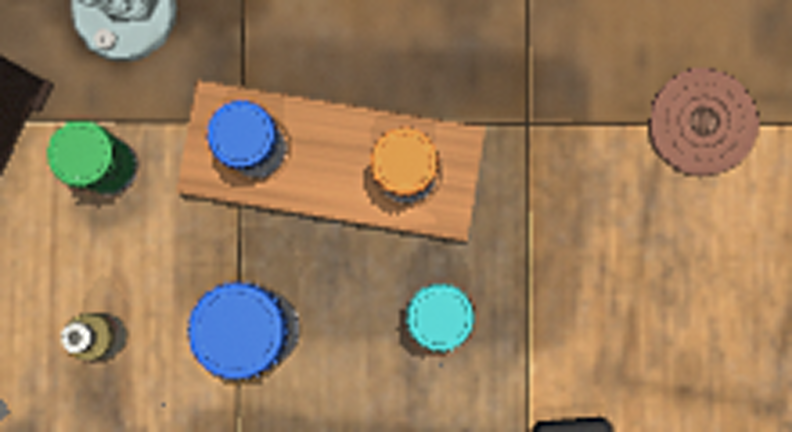

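Caps are 119 mm apart (120 expected) and 19 px ≈ 49 mm wide, so the positions hold. Blue is at (0.586,0.153), orange (0.567,0.036), disc (0.610,-0.200), with the stand's y axis at a yaw of 81°. Moving above blue.

```bash
python3 -m crank '[[[50,-46,0,1,85],[100,-92,0,2,85],[145,-134,0,3,85],[190,-176,0,4,85],[235,-218,0,5,85],[280,-259,0,6,85],[325,-300,0,6,85],[370,-341,0,6,85],[410,-378,0,6,85],[434,-401,0,6,85],[434,-401,0,6,85],[434,-401,0,6,85]]]' 40
python3 - <<'E'
from h import *
o,c=snap('wrist','w1.png');print(c['mtx'],c['mount'],o['ee_pos'],o['tool_rot'],o['joints'],o['time'])
E
```

```text
time: 1.65
ee_pos: [0.5854, 0.1538, 0.2211]
tool_rot: [-0.001, 0.082, 0.997, 0.0]
wrist_force: [0.5, 0.4, 0.8]
opening: 0.997
gripper_force: 0.0
[[297.31863964   0.         254.53373578]
 [  0.         297.31863964 190.73009609]
 [  0.           0.           1.        ]] [[-4.24809466e-04  9.45036631e-01  3.26964196e-01  8.45815013e-02]
 [ 9.99999870e-01  3.08933464e-04  4.06331860e-04  7.15325325e-04]
 [ 2.82988310e-04  3.26964326e-01 -9.45036639e-01 -1.52279983e-01]
 [ 0.00000000e+00  0.00000000e+00  0.00000000e+00  1.00000000e+00]] [0.58539161 0.15384469 0.22109427] [-8.31433431e-04  8.15163843e-02  9.96671636e-01  1.94291818e-04] [ 1.41617601e-01  3.22591006e-01  1.43766584e+00  7.60448292e-04
  1.38287144e+00 -1.26610744e+00] 1.65
```

View pics/w1.png

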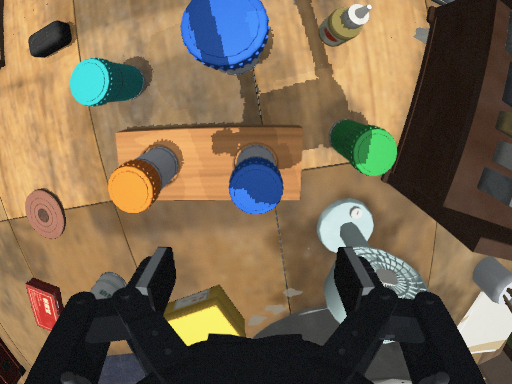

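Wrist view: blue cap top about (257,190), orange about (133,190), disc (45,214). Fan is clear on the right.

```bash
cat >> h.py <<'E'
def wray(c,o,u,v,z):
    K=np.array(c['mtx']); a=np.array([u-K[0,2],v-K[1,2]])/K[0,0]; t=np.linalg.norm(a); a=a/t
    d=np.array([np.sin(t)*a[0],-np.sin(t)*a[1],-np.cos(t)]); M=np.array(c['mount'])
    R=Rot.from_quat(np.roll(o['tool_rot'],-1)).as_matrix()
    p=R@M[:3,3]+o['ee_pos']; d=R@M[:3,:3]@d
    return p+d*(z-p[2])/d[2]
E
python3 - <<'E'
from h import *
o,c=snap('wrist','w2.png')
for n,u,v,z in [('b',257,190,.123),('o',133,190,.123),('disc',45,214,.01)]: print(n,wray(c,o,u,v,z))
E
```

```text
b [0.58692384 0.15680405 0.123     ]
o [0.56792164 0.0414057  0.123     ]
disc [ 0.60999524 -0.19283197  0.01      ]
```

Agrees with the top camera to about 5 mm. Descending and gripping the cap.

```bash
python3 -m crank '[[[0,1,-30,0,85],[0,1,-60,0,85],[0,1,-90,0,85],[0,1,-110,0,85],[0,1,-120,0,85],[0,1,-120,0,85],[0,1,-120,0,60],[0,1,-120,0,50],[0,1,-120,0,40],[0,1,-120,0,40],[0,1,-120,0,40],[0,1,-120,0,40]]]' 30
```

```text
time: 3.25
ee_pos: [0.5868, 0.1547, 0.1029]
tool_rot: [0.001, 0.082, 0.997, 0.0]
wrist_force: [-0.7, 0.6, 6.2]
opening: 0.552
gripper_force: 30.7
```

```bash
python3 -m crank '[[[0,0,0,0,35],[0,0,5,0,35],[0,0,15,0,35],[0,0,28,0,35],[0,0,40,0,35],[0,0,50,0,35],[0,0,50,0,35],[0,0,50,0,35],[0,0,50,0,35],[0,0,50,0,35],[0,0,50,0,35],[0,0,50,0,35]]]' 45
python3 - <<'E'
from h import *
F=[]
for i in range(6):
    o,c=snap('scene','s2.png'); F.append(o['wrist_force'])
print(np.mean(F,0),np.std(F,0),o['wrist_torque'],o['joint_efforts'],o['ee_pos'],o['opening'])
cv2.imwrite('pics/s2c.png',cv2.resize(c['img'][100:300,130:350,::-1],None,fx=2.5,fy=2.5))
E
```

```text
time: 4.75
ee_pos: [0.5861, 0.1545, 0.1514]
tool_rot: [-0.0, 0.081, 0.997, 0.0]
wrist_force: [-0.7, 0.4, -2.5]
opening: 0.539
gripper_force: 46.4
[-0.09525983 -0.38344559 -2.61408537] [0.55973085 0.63982212 0.26577929] [ 0.01886233  0.04145443 -0.00060023] [-9.44421445e-04 -4.69826710e+01 -2.40191585e+01  3.82315841e-05
  3.65233818e-04 -7.31574801e-06] [0.5861769  0.15452294 0.15154659] 0.5415045575437001
```

View pics/s2c.png

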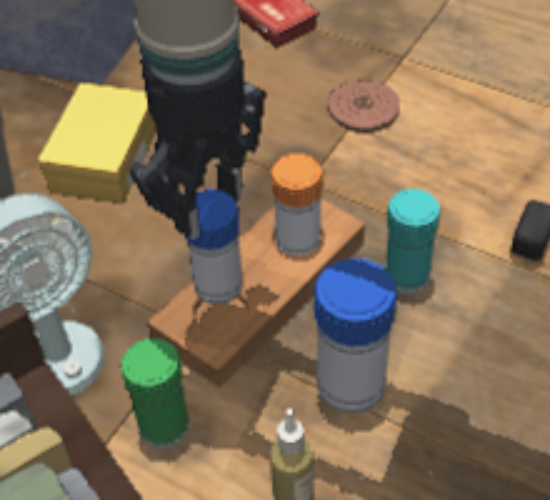

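The blue canister hangs clear, upright. Wrist force ≈ -2.6 N (about 0.2 kg), so it is probably light. Putting it back, opening, and rising.

```bash
python3 -m crank '[[[0,0,-15,0,35],[0,0,-30,0,35],[0,0,-40,0,35],[0,0,-45,0,35],[0,0,-48,0,35],[0,0,-49,0,35],[0,0,-49,0,35]]]'
python3 -m crank '[[[0,0,0,0,55],[0,0,0,0,70],[0,0,0,0,85],[0,0,0,0,85],[0,0,0,0,85],[0,0,0,0,85],[0,0,20,0,85],[0,0,60,0,85],[0,0,110,0,85],[0,0,130,0,85],[0,0,130,0,85],[0,0,130,0,85]]]'
python3 - <<'E'
from h import *
o,c=snap('wrist','w3.png');print(o['ee_pos'],o['wrist_force'],o['time'])
E
```

```text
time: 5.92
ee_pos: [0.5865, 0.1545, 0.1031]
tool_rot: [0.001, 0.081, 0.997, 0.0]
wrist_force: [0.1, 0.1, 0.1]
opening: 0.541
gripper_force: 46.7
time: 7.42
ee_pos: [0.5854, 0.1544, 0.2311]
tool_rot: [-0.001, 0.081, 0.997, -0.0]
wrist_force: [0.0, 0.1, -0.1]
opening: 0.994
gripper_force: 0.0
[0.58535083 0.15440515 0.23114688] [ 0.01429245  0.05565305 -0.1270554 ] 7.425
```

View pics/w3.png

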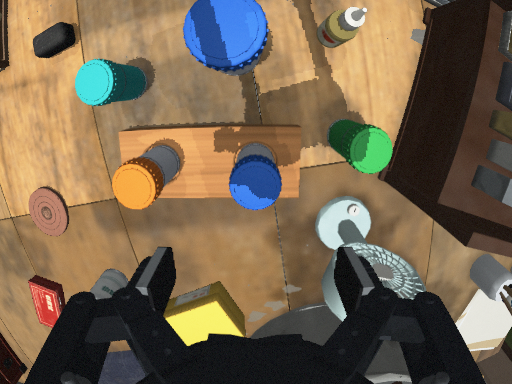

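Blue stands upright in its nest again at (256,186), released. On to orange.

```bash
python3 -m crank '[[[-6,-40,0,0,85],[-12,-80,0,0,85],[-18,-117,0,0,85],[-18,-117,0,0,85],[-18,-117,-30,0,85],[-18,-117,-65,0,85],[-18,-117,-100,0,85],[-18,-117,-120,0,85],[-18,-117,-129,0,85],[-18,-117,-129,0,85],[-18,-117,-129,0,60],[-18,-117,-129,0,50],[-18,-117,-129,0,40],[-18,-117,-129,0,35],[-18,-117,-129,0,35],[-18,-117,-129,0,35]]]' 30
python3 -m crank '[[[0,0,0,0,35],[0,0,5,0,35],[0,0,15,0,35],[0,0,28,0,35],[0,0,40,0,35],[0,0,50,0,35],[0,0,50,0,35],[0,0,50,0,35],[0,0,50,0,35],[0,0,50,0,35],[0,0,50,0,35],[0,0,50,0,35]]]' 50
python3 - <<'E'
from h import *
F=[]
for i in range(6):
    o,c=snap('scene','s3.png'); F.append(o['wrist_force'])
print(np.mean(F,0),np.std(F,0),o['wrist_torque'],o['joint_efforts'],o['ee_pos'],o['opening'])
cv2.imwrite('pics/s3c.png',cv2.resize(c['img'][100:300,130:350,::-1],None,fx=2.5,fy=2.5))
E
```

```text
time: 9.48
ee_pos: [0.569, 0.0373, 0.1048]
tool_rot: [0.001, 0.082, 0.997, -0.0]
wrist_force: [-0.2, -1.3, 6.5]
opening: 0.55
gripper_force: 30.6
time: 10.98
ee_pos: [0.5682, 0.0375, 0.1534]
tool_rot: [-0.0, 0.081, 0.997, 0.0]
wrist_force: [-1.0, 0.6, -5.0]
opening: 0.534
gripper_force: 52.0
[-0.23517013 -0.30905875 -5.14203209] [0.49074317 0.59447386 0.18216036] [-0.00878838 -0.01702552 -0.06335347] [-7.95539145e-04 -4.51395571e+01 -2.48283577e+01 -3.29979441e-03
  6.23088024e-03 -2.14364582e-05] [0.56817536 0.03752869 0.15352584] 0.5392342073202249
```

View pics/s3c.png

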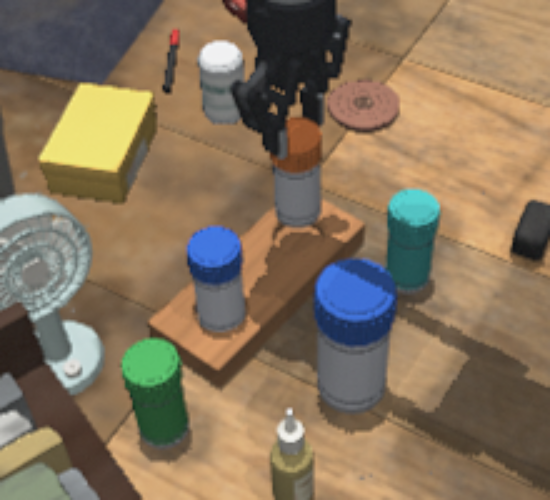

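Orange pulls -5.1 N against blue's -2.6 N, so orange holds the roller. Blue stands in its nest. Carrying orange to the disc.

```bash
python3 -m crank '[[[0,0,15,0,35],[0,0,30,0,35],[2,-10,42,0,35],[6,-35,42,0,35],[11,-65,42,0,35],[17,-95,42,0,35],[22,-125,42,0,35],[28,-155,42,0,35],[33,-185,42,0,35],[38,-210,42,0,35],[41,-226,42,0,35],[42,-234,42,0,35],[42,-234,42,0,35],[42,-234,42,0,35],[42,-234,42,0,35],[42,-234,42,0,35],[42,-234,42,0,35],[42,-234,42,0,35]]]'
python3 - <<'E'
from h import *
o,c=snap('scene','s4.png');print(o['wrist_force'],o['opening'],o['ee_pos'],o['time'])
a=cv2.resize(c['img'][60:260,130:350,::-1],None,fx=1.8,fy=1.8)
o,c=snap('wrist','w4.png');b=cv2.resize(c['img'][:,:,::-1],(396,360))
cv2.imwrite('pics/fin.png',np.hstack([a,b]))
E
```

```text
time: 13.52
ee_pos: [0.6102, -0.1964, 0.1955]
tool_rot: [0.0, 0.081, 0.997, 0.0]
wrist_force: [-0.2, -0.2, -5.7]
opening: 0.535
gripper_force: 52.9
[-0.15951285 -0.16264132 -5.71436059] 0.5350661111003375 [ 0.61017171 -0.19635533  0.19554371] 13.525
```

View pics/fin.png

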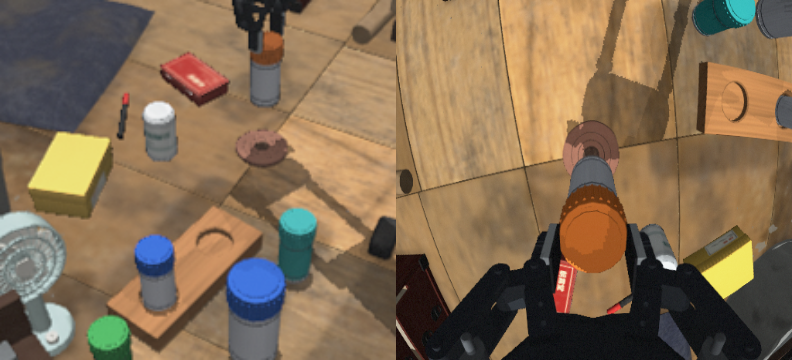

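The orange canister hangs upright over the disc with its underside about 0.11 m up. Blue stands in its nest and the bystanders are untouched. Handing in.

```bash
python3 -c "
from plant import arm
print(arm.sign_off())"
```

```text
the job is handed in; nothing more can be done
None
```

I handed the job in, and the hand-in gave no verdict: the orange canister is the heavier one (about 5.1 N at the wrist against 2.6 N for blue) and is held upright with its underside about 11 cm above the worktop, over the leather disc, while blue stands released in its nest.

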